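# Seat the soap carton in the packing jig and snap the clamp shut

### The arm

A 6-joint arm with a two-finger parallel gripper is mounted at the origin on a cart in front of the work surface, level with it; the furniture and walls round the work are solid. World frame = base frame: x ahead of the robot, y to its left, z up, the work surface at z = 0. Lengths are in m, angles in rad, forces in N, time in s.
With the tool pointing down it reaches from about 0.3 to 0.825 m from the base axis. Payload 5.4 kg.
Tool frame: the origin (TCP) lies at the very end of the fingers, on their centre line; the grasp point (between the pads) lies 19 mm behind it; z points along the fingers, y is the line along which they close (so a half turn about z gives the same grasp; the last joint's range is limited). The gripper opens to 92 mm and grips with 3 to 60 N. Pads are 20 mm wide; open, the fingers measure 128 mm over their backs; the gripper's body (75 mm by 189 mm) begins 69 mm behind the grasp point.
Start: joints at [-1.416, 0.158, 1.597, -0, 1.386, -0.21], TCP at [0.205, -0.537, 0.215] pointing down, gripper open.
Joint ranges: [-2.91, 2.91], [-0.94, 2.29], [0.18, 2.7], [-1.29, 4.43], [0.17, 2.64], [-3, 3]. Speed limits (rad/s): [2.57, 2.57, 3.14, 3.14, 3.14, 3.14].

### API

Orientations are given as a rotation vector (axis times angle).
In Python, from workcell import bot gives the robot as it stands. Calls block until the motion is done:
- bot.goto(position, orientation): joint-space move of the TCP to a pose.
- bot.line_to(position, rot=None, max_speed=0.15): straight line of the TCP; rot=None keeps the orientation; max_speed is the mean speed in m/s.
- bot.set_joints(angles): joint-space move.
- bot.set_gripper(opening, newtons=None): opening from 0.0 (shut) to 1.0 (fully open); newtons is the grip in N (None keeps the last); returns when the fingers have stopped.
- bot.hold(seconds).
- bot.inverse_kinematics(position, orientation): joint angles nearest the present ones, or None.
- bot.read_camera(name): name is "scene" or "top"; returns a dict with "pixels" (384x512x3 uint8, blue, green, red), "fx", "fy", "cx", "cy" (pixels), "k1" (the pictures are not rectified: a ray, as slopes to the right and down, at radius r is drawn at 1 + k1 r^2 times it, then the intrinsics apply), "R" (3x3) and "t" (3): a world point X has camera coordinates R X + t. Camera axes: x right, y down, z forward; pixel columns grow to the right and rows downward; lengths in m; the calibration is good to about 2 mm. A picture is of the moment at which its call begins. There is no depth.
A pose or a line that the arm cannot do raises bot.MotionError and nothing moves.
- bot.job_done(): hands the job in; it is judged then, once.
Readings, each from a call of its own:
- bot.current_clock(): time.
- bot.current_joints(): joint angles.
- bot.current_joint_vel(): joint speeds.
- bot.current_effort(): joint torques, N m.
- bot.current_ee_pos(): TCP position.
- bot.current_tool_rot(): TCP orientation.
- bot.current_contact_force(): force on the tool from outside, world axes, zero at the start.
- bot.current_ft_torque(): the same for the moment, N m.
- bot.current_opening(): opening from 0.0 (shut) to 1.0 (fully open).
- bot.current_grip_force(): force on a finger pad.
Only numpy, scipy, OpenCV 4.12 (cv2) and the standard library are available. Lean on these libraries where they do the work, as an engineer would, in place of code of your own. Each camera call takes 0.05 s, during which the arm holds its last target. There are 200 camera calls.

### The job

Push the soap carton that lies in the wooden packing jig along between the rails until it sits fully home against the end stop; then push the clamp's handle over past its centre so that it snaps across and its rubber pad holds the carton down. Work only by pushing with the fingers and pick nothing up; leave the rubber stamp, the twine spool and the round pot standing where they are, and finish clear of everything.

Things in the scene. Friction and masses are not known exactly. Their poses are not given: they have to be found in the camera images.
- jig: Light wooden jig screwed to the counter; position and yaw vary. Origin on the counter, z up; local +x is the way the carton is pushed. Board x -120 to +100, y +-60, 10 mm thick. Two side rails, inner faces at y = +-43.5, x -115 to +12, tops 20 mm above the counter.
- stop (a point): Middle of the top edge of the wooden end stop's face, the face the carton must meet: jig local x = +12, y = 0, 28 mm above the counter; the bar is 12 mm thick and 105 mm across.
- hinge (a point): Clamp hinge, axis along jig local y, at jig local x = +57, y = 0, 52 mm above the counter, in a steel bracket x 34 to 80, y +-36, 62 mm high, beyond the stop.
- carton: Cream-coloured soap carton, 52 (its x) x 82 (y) x 28 mm high, about 0.11 kg, loose on the board between the rails, nearly square to the jig. Origin: centre of underside, 10 mm above the counter. Starts 40 to 65 mm short of the stop; fully home at jig local x = -14. Push on its 82 mm wide face away from the stop; it slides easily.
- clamp (a joint): Over-centre clamp: handle and arm, one rigid V on the hinge. 0 = open (start): handle leans 0.6 rad from upright to jig local +x, arm up. Grows as the handle goes to local -x; upright at 0.6. A spring drives it to the nearer end: 4 to 7 N at the grip starts it, none at centre, beyond it snaps over by itself. About 1.16 shut on the carton, 1.20 with none.
- lever: The clamp's moving piece (handle, arm, pad); origin on the hinge axis at jig local x = +57, z = 52 mm. Its rubber pad, 20 mm across, sits under the arm's end, 71 mm from the hinge. Open, the pad is near jig local x = +16, 112 mm above the counter, clear of the carton; shut it presses the carton with about 6 N at local x = -14.
- handle_tip (a point): Free end of the clamp handle, 105 mm from the hinge, middle plane of the jig. 10 mm steel rod, its last 63 mm a light wooden grip 20 mm across with a round end. Open, the end is at jig local x = +116, 139 mm above the counter; upright 157 mm; shut it leans 0.6 rad to local -x.
- stamp: Rubber stamp with a turned wooden handle, 30 x 40 x 69 mm, standing loose on the counter beside the jig; a bystander. Origin: centre of its underside.
- spool: Wooden spool of natural twine, 56 mm across, 52 mm high, standing loose on the counter beside the jig; a bystander. Origin: centre of its underside.
- pot: Small round lidded pot, 63 mm across, 34 mm high, standing loose on the counter beside the jig; a bystander. Origin: centre of its underside.
Not all that is in view belongs to the job. What is shaped like the carton but yellow is not meant.

How it is judged:
On the way, in this order (a step that is already met when the one before it is completed fails the run):
1. the carton is home against the end stop while the clamp is still open (x of carton in the frame of jig above -0.018 m and value of joint clamp below 0.3 rad), for 0.2 s.
2. the clamp has snapped over on the seated carton (x of carton in the frame of jig above -0.018 m and value of joint clamp above 1.08 rad and contact force between lever and carton above 1 N), for 0.2 s.
At the end, for the whole second after the job is handed in: The carton lies flat and at rest against the end stop (gap under 4 mm, within 0.08 rad of square), the clamp is snapped over (joint above 1.08 rad) and its pad presses on the carton with more than 1 N (all of step 2 and angle between the x axis of carton and the x axis of jig, either way round below 0.08 rad and angle between carton's own z axis and vertical below 0.05 rad and linear speed of carton below 0.02 m/s); the robot touches nothing.
It fails at once if the carton was lifted (more than 10 mm off the board) (height (world z) of carton above 0.02 m).
It fails at once if the carton was tipped (angle between carton's own z axis and vertical above 0.35 rad).
It fails at once if the rubber stamp was moved (distance of stamp from where it was at the start of the episode above 0.02 m).
It fails at once if the twine spool was moved (distance of spool from where it was at the start of the episode above 0.02 m).
It fails at once if the round pot was moved (distance of pot from where it was at the start of the episode above 0.02 m).
It also fails if it takes over 54 s, if anything falls off the work surface, if the arm or the gripper's body presses on something with over 40 N, if the wrist force passes 120 N, or if a joint passes its speed limit or range.

## Working session

There is one attempt and no reset: what is moved stays moved. The work goes in short steps, each a Python script; the robot and the scene stay as the last script left them, time stands still between calls to the robot, and variables do not carry over. Pictures are saved under pics/ and viewed, at most 10 in all, crops included, and the job is handed in when it is done.

```bash
mkdir -p pics; ls; python3 - <<'E'
from workcell import bot
import cv2
for n in("top","scene"):
    c=bot.read_camera(n); cv2.imwrite(f"pics/{n}0.png",c["pixels"]); print({k:v for k,v in c.items() if k!="pixels"})
print(bot.current_tool_rot(),bot.current_clock())
E
```

```text
pics
{'fx': 429.5999761641413, 'fy': 429.5999761641413, 'cx': 259.04149085055593, 'cy': 187.49144656379386, 'k1': -0.1640945965519124, 'R': array([[ 0.01723911, -0.9998058 , -0.00954826],
       [-0.99069502, -0.01579103, -0.13518141],
       [ 0.13500438,  0.01178982, -0.99077486]]), 't': array([-0.0676136 ,  0.60924961,  0.9173607 ])}
{'fx': 472.7019129422844, 'fy': 472.7019129422844, 'cx': 248.38414833592478, 'cy': 189.79834538691415, 'k1': -0.002113609535010856, 'R': array([[-0.77308102, -0.63380239, -0.02530349],
       [-0.24061882,  0.32993789, -0.91282176],
       [ 0.5868972 , -0.69959668, -0.40757351]]), 't': array([0.43419532, 0.27041193, 0.59738704])}
[-3.08781885e+00 -5.69525816e-01 -7.45849962e-05] 0.1
```

View pics/top0.png

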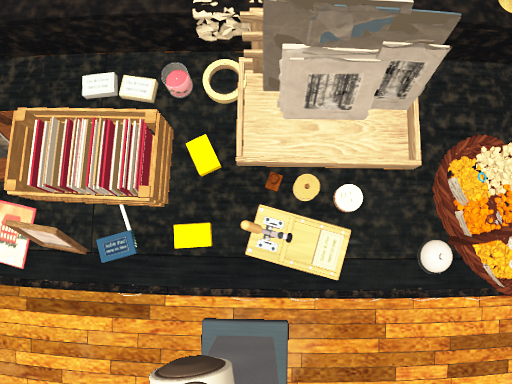

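View pics/scene0.png

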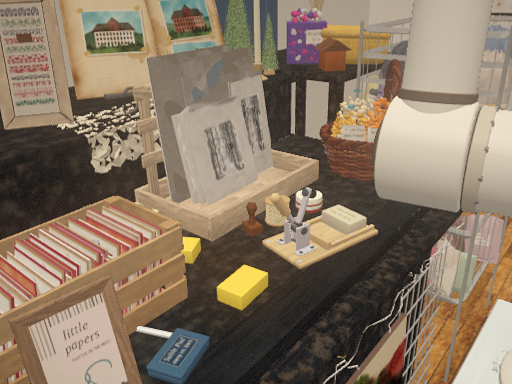

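The top view shows the jig around pixel (298,243), with local +x pointing image-left (world +y). The carton is near (328,247) and the handle end near (247,226). The bystanders lie above the jig: stamp (273,181), spool (306,187) and pot (348,197). Next, a closer crop for corners.

```bash
cat > h.py <<'E'
import numpy as np, cv2
from workcell import bot
def ray(c,uv):
    K=np.array([[c["fx"],0,c["cx"]],[0,c["fy"],c["cy"]],[0,0,1]])
    p=cv2.undistortPoints(np.array([[uv]],float),K,np.array([c["k1"],0,0,0.])).ravel()
    return -c["R"].T@c["t"], c["R"].T@np.array([p[0],p[1],1])
def plane(c,uv,z):
    o,d=ray(c,uv); return o+d*(z-o[2])/d[2]
E
python3 - <<'E'
from h import *
c=bot.read_camera("top");im=c["pixels"]
hsv=cv2.cvtColor(im,cv2.COLOR_BGR2HSV)
m=((hsv[...,2]>110)).astype(np.uint8)
m[:198]=0;m[285:]=0;m[:,:225]=0;m[:,370:]=0
cs,_=cv2.findContours(m,cv2.RETR_EXTERNAL,cv2.CHAIN_APPROX_NONE)
k=max(cs,key=cv2.contourArea)
b=cv2.boxPoints(cv2.minAreaRect(k)); print(b, [plane(c,p,.01).round(4) for p in b])
a=cv2.approxPolyDP(cv2.convexHull(k),3,True)[:,0];print(a.tolist())
cv2.imwrite("pics/topcrop.png",cv2.resize(im[160:290,220:380],None,fx=5,fy=4.6,interpolation=cv2.INTER_CUBIC)[:600])
E
```

```text
[[232.3812  251.14209]
 [246.7698  199.88275]
 [352.1019  229.44965]
 [337.7133  280.70898]] [array([0.4678, 0.0008, 0.01  ]), array([ 0.5854, -0.0294,  0.01  ]), array([ 0.5209, -0.2719,  0.01  ]), array([ 0.4044, -0.2389,  0.01  ])]
[[241, 222], [261, 204], [350, 229], [338, 279], [245, 254]]
```

View pics/topcrop.png

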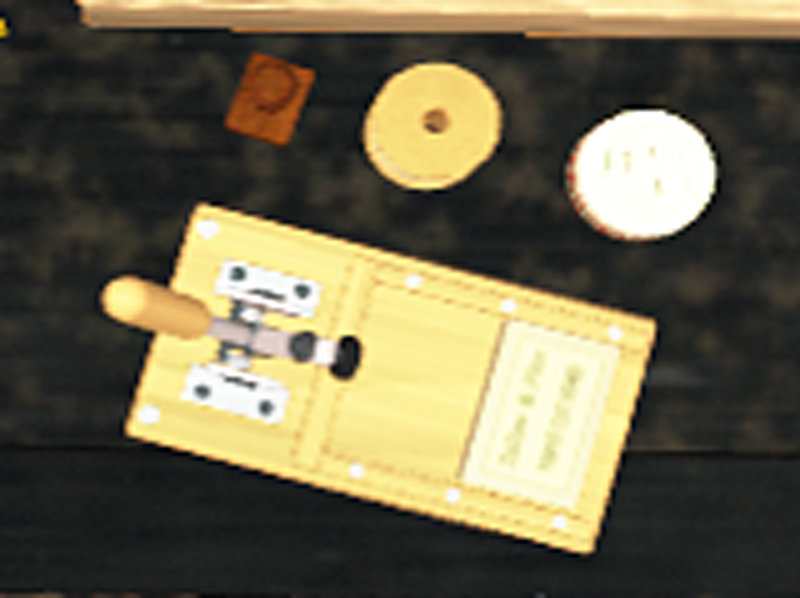

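Jig board corners in the crop are (198,205), (657,318), (592,552) and (128,432). Carton top corners are (508,320), (618,347), (577,510) and (462,483). The three bystanders stand well off the rail on the far side.

```bash
cat >> h.py <<'E'
from scipy.spatial.transform import Rotation as Ro
import json,os
def load():
    j=json.load(open("jig.json")); return np.array(j["o"]),j["yaw"]
def W(x,y,z):
    o,a=load(); return np.array([o[0]+x*np.cos(a)-y*np.sin(a),o[1]+x*np.sin(a)+y*np.cos(a),z])
def L(p):
    o,a=load(); d=np.array(p[:2])-o; return np.array([d[0]*np.cos(a)+d[1]*np.sin(a),-d[0]*np.sin(a)+d[1]*np.cos(a)])
def rots():
    a=load()[1]; return [(Ro.from_euler('z',a+k*np.pi)*Ro.from_euler('x',np.pi)).as_rotvec() for k in(0,1)]
E
python3 - <<'E'
from h import *
c=bot.read_camera("top")
px=lambda X,Y:((X+.5)/5-.5+220,(Y+.5)/4.6-.5+160)
P=np.array([plane(c,px(*q),.01)[:2] for q in[(198,205),(657,318),(592,552),(128,432)]])
# front-left(+x,-y side..): image-left = +x jig
f1,b1,b2,f2=P
print(P.round(4),[np.linalg.norm(a-b).round(4) for a,b in((f1,b1),(b1,b2),(b2,f2),(f2,f1))])
ctr=P.mean(0); d=(f1+f2-b1-b2); yaw=np.arctan2(d[1],d[0]); u=d/np.linalg.norm(d)
json.dump(dict(o=list(ctr+0.01*u),yaw=yaw),open("jig.json","w")); print(load())
C=np.array([L(plane(c,px(*q),.038)) for q in[(508,320),(618,347),(577,510),(462,483)]]);print("carton",C.round(4),C.mean(0))
for n,q,z in(("stamp",(273,90),.069),("spool",(433,125),.052),("pot",(643,173),.034)): print(n,L(plane(c,px(*q),z)).round(3))
print("handle",L(plane(c,px(122,298),.139)).round(4))
for r in rots():
    for p in(W(-.13,0,.2),W(-.13,0,.02),W(-.05,0,.02),W(.17,0,.3),W(.17,0,.105),W(.045,0,.105)): 
        q=bot.inverse_kinematics(p,r); print(None if q is None else np.round(q,2))
E
```

```text
[[ 0.5759 -0.0582]
 [ 0.5225 -0.2694]
 [ 0.4069 -0.2395]
 [ 0.463  -0.0284]] [np.float64(0.2178), np.float64(0.1194), np.float64(0.2185), np.float64(0.1168)]
(array([ 0.49460907, -0.13916619]), 1.3171383003223953)
carton [[-0.0496 -0.0387]
 [-0.1003 -0.039 ]
 [-0.1023  0.0413]
 [-0.0498  0.042 ]] [-0.07549962  0.00138867]
stamp [ 0.08  -0.114]
spool [ 0.008 -0.119]
pot [-0.091 -0.125]
handle [0.1126 0.0002]
[-0.75  0.06  1.73  0.    1.35 -0.49]
[-0.75  0.29  1.86  0.    0.99 -0.49]
[-0.6   0.26  1.9   0.    0.98 -0.35]
[-0.18  0.02  1.58  0.    1.54  0.08]
[-0.18  0.18  1.81  0.    1.16  0.08]
[-0.42  0.12  1.87  0.    1.15 -0.17]
[-0.75  0.06  1.73 -0.    1.35  2.65]
[-0.75  0.29  1.86 -0.    0.99  2.65]
[-0.6   0.26  1.9  -0.    0.98  2.79]
None
None
[-0.42  0.12  1.87 -0.    1.15  2.97]
```

```bash
python3 - <<'E'
from h import *
r=rots()[0]
bot.set_gripper(.35)
bot.goto(W(-.14,0,.2),r)
bot.line_to(W(-.14,0,.022),max_speed=.12)
f0=np.array(bot.current_contact_force())
print(f0)
u=W(1,0,0)-W(0,0,0)
bot.line_to(W(-.075,0,.022),max_speed=.06)
x=-.075
while x<-.042:
    x+=.003; bot.line_to(W(x,0,.022),max_speed=.04)
    f=(np.array(bot.current_contact_force())-f0)@u
    print(round(x,3),L(bot.current_ee_pos()).round(4),f.round(2))
    if f<-6: break
print(bot.current_clock())
c=bot.read_camera("top")
cv2.imwrite("pics/top1.png",cv2.resize(c["pixels"][160:290,220:380],None,fx=5,fy=4.6,interpolation=cv2.INTER_CUBIC))
E
```

```text
[ 0.20407396 -0.43068979  0.44151244]
-0.072 [-0.0719  0.    ] 0.54
-0.069 [-0.0688  0.    ] -0.06
-0.066 [-0.0658  0.0001] 1.04
-0.063 [-0.0628  0.    ] 0.82
-0.06 [-0.0598  0.0001] -0.26
-0.057 [-0.0568  0.0001] 0.52
-0.054 [-0.0538  0.    ] 0.85
-0.051 [-0.0515  0.0001] -3.62
-0.048 [-0.0512  0.    ] -14.43
7.6583
```

View pics/top1.png

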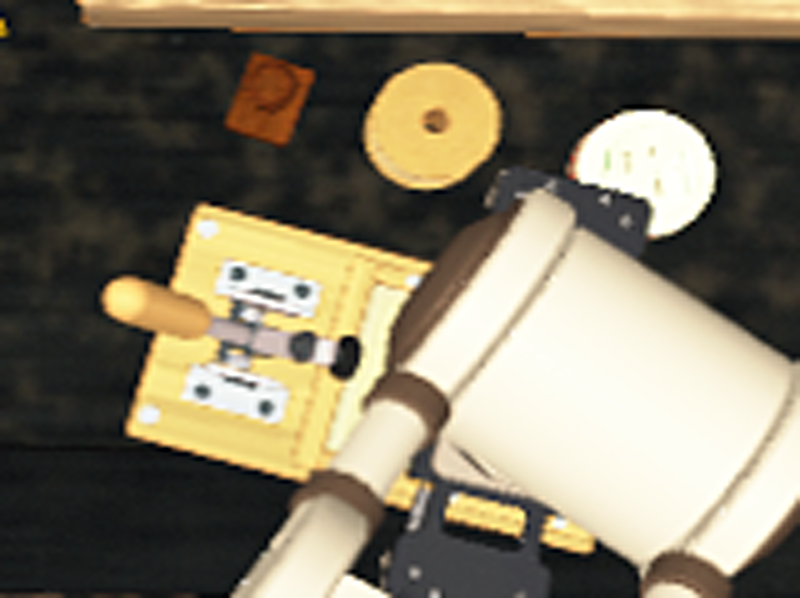

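The carton's cream edge now meets the stop at about crop (355,370), and a firm 14 N reaction appeared where home was expected. On to the clamp.

```bash
python3 - <<'E'
from h import *
r=rots()[0]
bot.line_to(W(-.08,0,.022),max_speed=.08)
bot.line_to(W(-.08,0,.22),max_speed=.2)
bot.set_gripper(0)
bot.line_to(W(.175,0,.22),max_speed=.15)
c=bot.read_camera("scene")
cv2.imwrite("pics/s1.png",cv2.resize(c["pixels"][150:290,220:420],None,fx=4,fy=4,interpolation=cv2.INTER_CUBIC))
bot.line_to(W(.175,0,.105),max_speed=.12)
f0=np.array(bot.current_contact_force()); u=W(1,0,0)-W(0,0,0)
for x in np.arange(.14,.039,-.01):
    bot.line_to(W(x,0,.105),max_speed=.06)
    print(round(x,3),L(bot.current_ee_pos()).round(4),((np.array(bot.current_contact_force())-f0)@u).round(2))
bot.hold(.3)
bot.line_to(W(.13,0,.105),max_speed=.12)
bot.line_to(W(.18,0,.25),max_speed=.15)
bot.hold(.3)
print(bot.current_clock())
for n in("top","scene"):
    c=bot.read_camera(n); s=c["pixels"]
    s=s[160:290,220:380] if n=="top" else s[150:290,220:380]
    cv2.imwrite(f"pics/{n}2.png",cv2.resize(s,None,fx=4,fy=4,interpolation=cv2.INTER_CUBIC))
E
```

```text
0.14 [0.1399 0.    ] -1.58
0.13 [ 0.1297 -0.    ] 0.2
0.12 [ 0.1204 -0.0005] 2.06
0.11 [ 0.1101 -0.0002] 2.77
0.1 [0.0998 0.0002] 0.73
0.09 [0.0895 0.0002] -0.07
0.08 [0.0794 0.    ] -0.88
0.07 [ 0.0696 -0.    ] -0.21
0.06 [ 0.0597 -0.    ] -0.27
0.05 [ 0.0496 -0.    ] -0.41
0.04 [0.0427 0.0003] 10.71
19.5833
```

View pics/top2.png

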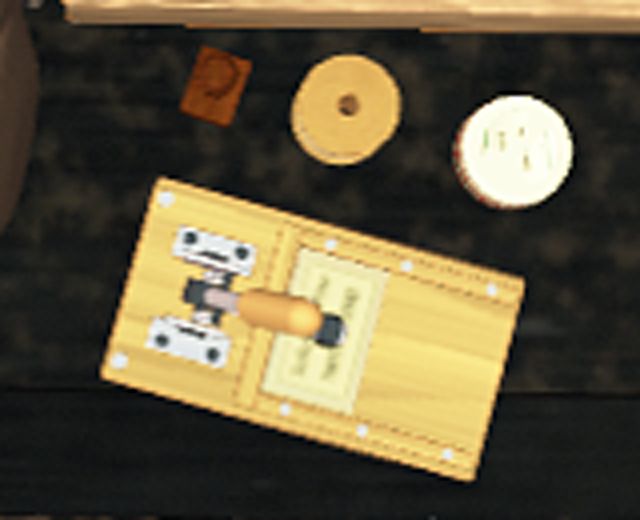

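View pics/scene2.png

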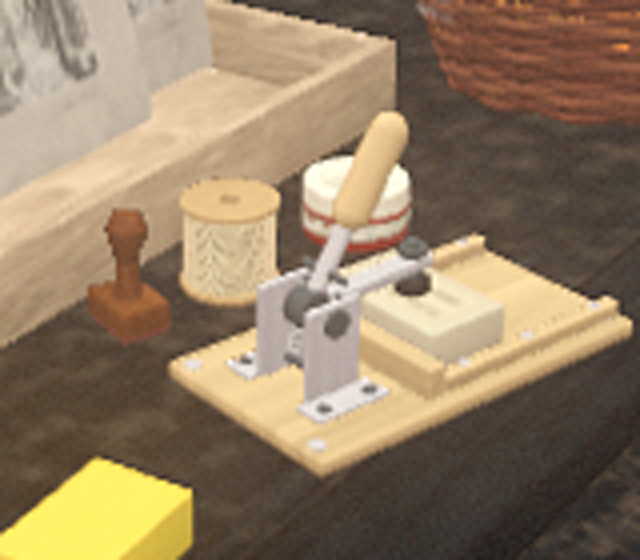

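The carton is against the stop (top crop, carton at about (325,330)), with the pad down on it (scene crop (412,280)). The handle leans over the carton, the bystanders are unmoved and the arm is clear.

```bash
python3 -c "
from workcell import bot
print(bot.job_done())"
```

```text
the job is handed in; nothing more can be done
None
```

I've handed the job in: the final pictures show the carton home against the end stop, the clamp snapped over with its pad on the carton, the stamp, spool and pot unmoved, and the arm clear, at about 20 s of the 54 s allowed; no verdict came back, and I had no direct reading of the clamp joint or the pad force.

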